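# Clamp the end cap onto an instrument case

### The job

Stand the blue aluminium case on the two wooden bearers of the clamping cradle, between the jaws, with its open end towards the black end cap and lined up with it, and let go. Then slide the clamp's free jaw along its bar until its pad presses the case and cap up against the fixed jaw and the jaw leans back and bites on the bar, and screw the tommy-bar handle clockwise (seen from the handle end) until the cap is held firmly, a good half turn or more past the point where all play is gone. Leave case and cap level on the bearers and do not disturb the other things on the bench.

Things in the scene. Friction and masses are not known exactly. Their poses are not given: they have to be found in the camera images.
- cradle: Clamping cradle, fixed: 130 x 360 mm plywood board with two wooden bearers (20 mm wide, centred 28 mm either side of the middle, tops 40 mm above the bench) and between them the clamp's flat steel bar (8 mm wide, top at 38 mm). Origin: centre of the board's underside, on the bench. y runs along the bar from the handle end to the fixed jaw; x across it, roughly away from the robot; z up.
- fixed_face (a point): Centre of the pressing face of the fixed grey jaw, 98 mm above the bench, 140 mm along +y from the cradle's origin. The fixed jaw is 115 mm tall, 40 mm wide.
- end_cap: Black end cap, 58 mm wide (x), 30 mm thick (y), 86 mm tall, loose, 0.16 kg, standing upright on the bearers within a few mm of the fixed jaw, orange gasket facing the sliding jaw (-y). Origin: centre of its underside; axes like the cradle's.
- cap_face (a point): Centre of the cap's gasket face (15 mm in -y from the cap's origin, 42 mm above its underside).
- case: Blue aluminium case, loose, about 0.36 kg: 56 mm wide (its x), 110 mm long (its y), 84 mm tall. It stands on the bench the right way up. Its +y end is open (dark inside), its -y end a bare aluminium panel with two red sockets near the bottom. Origin: centre of its underside. When clamped its axes are those of the cradle.
- case_mouth (a point): Centre of the case's open end (55 mm in +y from its origin, 42 mm above its underside).
- case_panel (a point): Centre of the case's closed panel end (55 mm in -y from its origin, 42 mm above its underside).
- jaw (a joint): Position of the sliding jaw along the bar (m), growing towards the fixed jaw; range 0 to 0.12; at 0 the jaw's middle lies 130 mm in -y from the cradle's origin. It slides with a drag of 3 to 8 N if moved low down and kept upright; pushed higher than about 75 mm above the bench without being held upright it cocks forward and jams.
- jaw_tilt (a joint): Lean of the sliding jaw on the bar (rad): 0 upright, positive when its top leans back, away from the fixed jaw. The play in its sleeve lets it lean about 0.055, then it bites on the bar and holds; under full clamping force it flexes to about 0.1. Pinched, it can be leaned back while pushed on.
- jaw_neck (a point): Middle of the sliding jaw's upright grey arm, 74 mm above the bench: a good place to pinch it from above, across the bar. The arm is 22 mm wide (across the bar), 22 mm thick (along it), and rises from 46 to 112 mm above the bench; the spindle (12 mm thick) passes through it along the bar at 98 mm height and sticks out on both sides.
- pad: Round orange swivel pad, 30 mm diameter, 8 mm thick, on the spindle's nose; origin at the middle of its back, y axis towards the fixed jaw.
- pad_face (a point): Centre of the pad's pressing face, 98 mm above the bench, about 34 mm beyond the jaw arm's middle when the handle reads 0.
- handle (a joint): Angle of the tommy-bar handle (rad) about the spindle's axis. At multiples of pi the tommy bar is upright. Grows clockwise seen from the handle end: the upper end moves along the cradle's +x. A turn feeds the pad 5 mm. Turning needs 0.10 to 0.16 Nm; it stays where left. The jaw's lean takes up to 4 mm of feed; then, with all play gone, a quarter turn adds 15 to 20 N of clamping force.
- handle_hub (a point): Middle of the tommy bar, on the spindle's axis, 98 mm above the bench (70 mm above the bar's middle), 92 mm behind (-y of) the jaw arm's middle at handle 0. A 9 mm steel rod with a smooth 18 mm black ball at each end, ball centres 47 mm from its middle. Push the upper ball over the top with shut fingers, then press it down on the far side: half a turn. Pinched balls slip and pull the jaw off.
- handle_end (a point): Centre of the tommy bar's ball that is uppermost at angle 0 (47 mm from its middle).
- drone: Bystander: dark X-shaped drone frame, 200 mm across, with four motors and two red connectors. Origin on the bench below its middle.
- knife: Bystander: purple snap-off knife, 155 mm long, lying flat.
- cutters: Bystander: small side cutters with red handles, 120 mm long, lying flat.
- spool: Bystander: spool of solder wire, 52 mm diameter, 38 mm tall, standing on its flange.
- screwdriver: Bystander: orange screwdriver, 170 mm long, lying flat.
- solvent: Bystander: clear bottle with blue cap, 52 mm diameter, 130 mm tall.
- tip_tin: Bystander: round steel tin of brass wool, 72 mm diameter, 35 mm tall.
Things that resemble listed ones, but are neither listed nor needed, are in the scene too. What is shaped like the case but purple or turquoise is not meant. Several things have the shape of the end_cap; the one meant has the colours described above.

How it is judged:
By the outcome, as a careful person would: the job done as asked, in the order asked, and still so for the second after the job is handed in, with the robot touching nothing.
It also fails if it takes over 67 s, if anything falls off the work surface, if the arm or the gripper's body presses on something with over 40 N, if the wrist force passes 120 N, or if a joint passes its speed limit or range.

### The arm

A 6-joint arm with a two-finger parallel gripper is mounted at the origin on the work surface. World frame = base frame: x ahead of the robot, y to its left, z up, the work surface at z = 0. Lengths are in m, angles in rad, forces in N, time in s.
With the tool pointing down it reaches from about 0.325 to 0.75 m from the base axis. Payload 7.6 kg.
Tool frame: the origin (TCP) lies on the centre line of the jaws, within the pads' length; the fingertips stand 8 mm ahead of it and the grasp point (between the pads) lies 11 mm behind it; y points along the fingers, x is the direction in which the jaws open and shut, and the axes are right-handed (so a half turn about y gives the same grasp; the last joint's range is limited). The gripper opens to 85 mm and grips with 20 to 120 N. Pads are 22 mm wide; open, the fingers measure 114 mm over their backs; the gripper's body (76 mm by 85 mm) begins 54 mm behind the grasp point. The pads swing forward as they close: fully open they stand 13 mm farther back than shut.
Start: joints at [1.167, 0.052, 1.401, -0, 1.689, -0.07], TCP at [0.172, 0.496, 0.239] pointing down, gripper open.
Joint ranges: [-2.9, 2.9], [-0.91, 2.17], [0.12, 2.37], [-1.06, 4.2], [0.26, 2.73], [-2.93, 2.93]. Speed limits (rad/s): [2.57, 2.57, 3.01, 3.14, 3.14, 3.14].

### API

Orientations are given as a 3x3 rotation matrix whose columns are the frame's x, y, z axes.
In Python, from plant import bot gives the robot as it stands.
- The arm moves only by the tool send_rows, never from a script. Its arguments are lists of equal length, an entry for each row: "twist": the turn, a rotation vector about the tool's x, y, z in rad, a list of three; "offset": the shift along the tool's x, y, z in m, a list of three; "hand": the opening, from 0 (shut) to 1 (fully open). In form: {"twist": [[wx, wy, wz], ...], "offset": [[tx, ty, tz], ...], "hand": [hand, ...]}. A call has 1 to 5 rows; each row is the pose to reach, as a shift and turn from the pose commanded when the call began, along the tool's axes at that moment; what a row does not reach only later rows make up. A row lasts 1/8 s, in which the tool goes at most 62.5 mm and 10.7 degrees, less where a joint would pass 70% of its speed; a pose out of reach is approached as far as the arm can. A call with a gripper value outside its range is refused whole. The fingers move at their own pace and stop on an object; the grip force is fixed at half the most. Time passes only in rows, so rows that repeat a pose let the fingers close. It gives the time, the measured TCP pose, the force and the opening at its end, in the units of the state.
- bot.read_state(): the state, without advancing time (a new reading comes with each control period).
- bot.get_image(name): name is "side" or "top"; returns the picture (480x640x3 uint8, red, green, blue); there is no depth.
- bot.camera_model(name): a dict with "intrinsics" (3x3 intrinsics, pixels), "position" and "attitude" of the camera in the world. Camera axes: x right, y down, z forward; pixel columns grow to the right and rows downward; lengths in m; the calibration is good to about 2 mm. A picture is of the moment at which its call begins. camera_model takes no time and is no camera call.
- bot.close_job(): hands the job in, once; it reports no verdict.
The state is a dict: "t": time; "q": joint angles; "joint_vel": joint speeds; "tau": joint torques, N m; "position": TCP position; "tool_rot": TCP orientation; "wrist_force": force on the tool from outside, world axes, zero at the start; "moment": the same for the moment, N m; "gripper_width": finger opening in m.
Only numpy, scipy, OpenCV 4.12 (cv2) and the standard library are available. Lean on these libraries where they do the work, as an engineer would, in place of code of your own. Each camera call takes 0.05 s, during which the arm holds its last target. There are 200 camera calls.

## Working session

There is one attempt and no reset: what is moved stays moved. The work goes in short steps, Python scripts to look and compute and a tool call to move; the robot and the scene stay as the last step left them, time stands still between calls to the robot, and variables do not carry over. Pictures are saved under pics/ and viewed, about 8 in all and at most 12, crops included, and the job is handed in when it is done.

Besides the shell and the picture viewer there is one more tool, called after "Request:" by a JSON object that holds its "method" and its "body". send_rows: Moves the arm, as the interface text tells. Its arguments: {"type":"object","properties":{"twist":{"type":"array","items":{"type":"array","items":{"type":"number"}}},"offset":{"type":"array","items":{"type":"array","items":{"type":"number"}}},"hand":{"type":"array","items":{"type":"number"}}},"required":["twist","offset","hand"]}

```bash
ls; mkdir -p pics; python3 - <<'E'
from plant import bot
import cv2,numpy as np
np.set_printoptions(precision=4,suppress=True)
for n in("top","side"):
    im=bot.get_image(n); cv2.imwrite(f"pics/{n}0.png",im[:,:,::-1])
    m=bot.camera_model(n); print(n,m)
s=bot.read_state(); print(s)
E
```

```text
pics
top {'intrinsics': array([[614.0371,   0.    , 315.1558],
       [  0.    , 614.0371, 238.0962],
       [  0.    ,   0.    ,   1.    ]]), 'position': array([0.2349, 0.0008, 1.6005]), 'attitude': array([[ 0.0228, -0.982 ,  0.1876],
       [-0.9997, -0.0229,  0.0015],
       [ 0.0029, -0.1876, -0.9822]])}
side {'intrinsics': array([[549.5471,   0.    , 318.9631],
       [  0.    , 549.5471, 231.8992],
       [  0.    ,   0.    ,   1.    ]]), 'position': array([ 0.3902, -1.0683,  0.8041]), 'attitude': array([[ 0.9937, -0.0725,  0.086 ],
       [-0.1116, -0.5386,  0.8351],
       [-0.0142, -0.8394, -0.5433]])}
{'t': 0.1, 'q': array([ 1.1667,  0.0528,  1.4016,  0.    ,  1.6886, -0.0703]), 'joint_vel': array([ 0.0019, -0.0016, -0.0024, -0.0005,  0.0014, -0.001 ]), 'tau': array([  0.0011, -38.2585, -36.0983,  -0.0001,   0.0049,  -0.    ]), 'position': array([0.1719, 0.4958, 0.2386]), 'tool_rot': array([[ 0.3276, -0.0006, -0.9448],
       [ 0.9448, -0.0013,  0.3276],
       [-0.0014, -1.    ,  0.0001]]), 'wrist_force': array([ 0.4771, -0.0086, -0.1414]), 'moment': array([ 0.0098, -0.0375,  0.0482]), 'gripper_width': 0.08574972944407029}
```

View pics/top0.png

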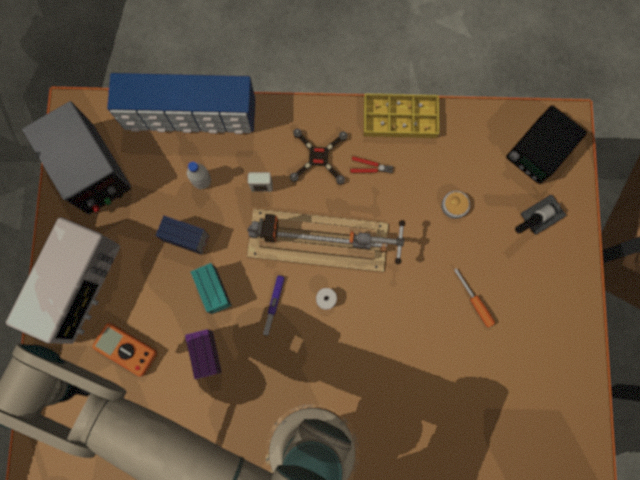

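View pics/side0.png

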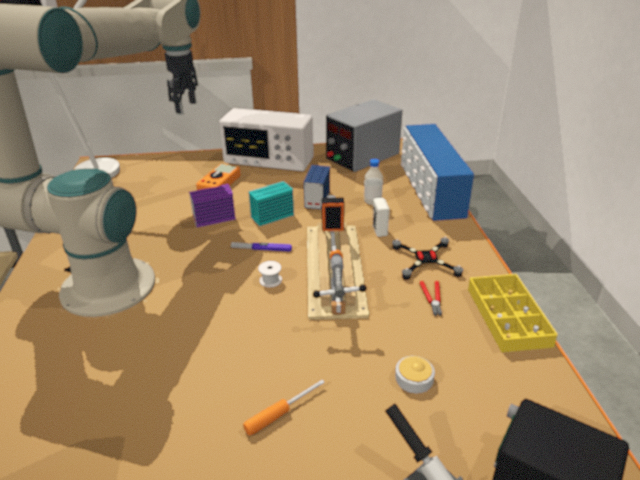

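Top: cradle around (317,240), fixed jaw at left (250,230), handle at right (401,242); blue case at (183,235). Side: case at (317,187) with its panel towards -y; cap at (333,213). Next, enlarged crops for measurement.

```bash
python3 - <<'E'
import cv2,numpy as np
t=cv2.imread("pics/top0.png");s=cv2.imread("pics/side0.png")
a=cv2.resize(t[190:280,150:420],(0,0),fx=2.96,fy=2.96,interpolation=cv2.INTER_CUBIC)
cv2.imwrite("pics/c1.png",cv2.convertScaleAbs(cv2.resize(t[200:280,240:415],(0,0),fx=4.5,fy=4.5,interpolation=cv2.INTER_CUBIC),alpha=1.4))
b=cv2.resize(s[155:330,290:390],(0,0),fx=3.4,fy=3.4,interpolation=cv2.INTER_CUBIC)
c=cv2.resize(t[205:265,145:220],(0,0),fx=5,fy=5,interpolation=cv2.INTER_CUBIC)
o=np.zeros((600,800,3),np.uint8);o[:595,:340]=b;o[:300,350:725]=c
cv2.imwrite("pics/c2.png",cv2.convertScaleAbs(o,alpha=1.4))
E
```

```text
(no output)
```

View pics/c1.png

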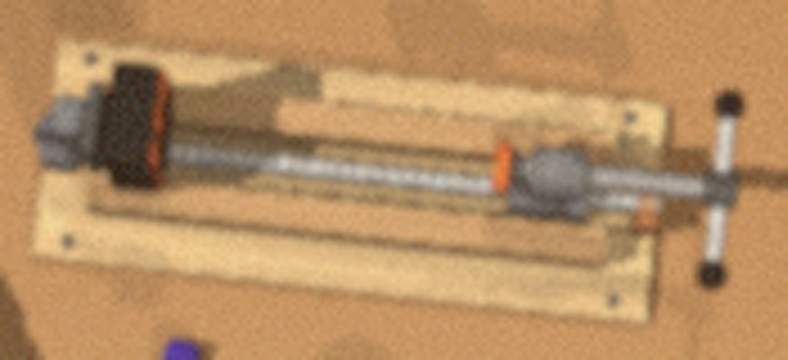

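View pics/c2.png

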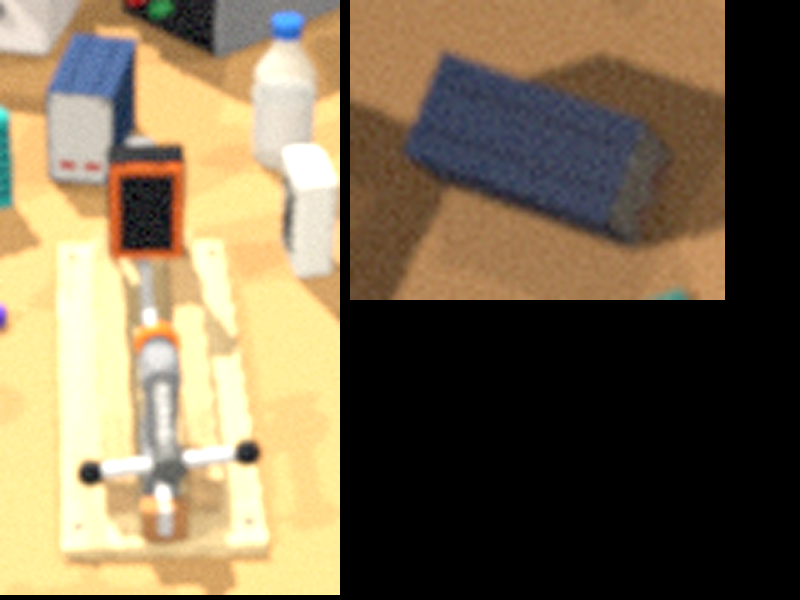

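Crops: c1 shows board corners about (62,42),(667,104),(648,320),(36,256), handle lying horizontal with balls at (730,104)/(711,274), and pad at (503,167). c2 shows the case's top face corners (443,53),(645,121),(608,222),(407,157) and the panel at (80,140). I'll fit poses to these.

```bash
cat > h.py <<'E'
from plant import bot
import numpy as np, cv2
from scipy.optimize import least_squares
from scipy.spatial.transform import Rotation as R
np.set_printoptions(precision=4,suppress=True)
CM={n:bot.camera_model(n) for n in("top","side")}
def proj(n,P):
    m=CM[n];p=(np.atleast_2d(P)-m["position"])@m["attitude"]@m["intrinsics"].T
    return p[:,:2]/p[:,2:]
def ray(n,uv):
    m=CM[n];d=m["attitude"]@np.linalg.solve(m["intrinsics"],[*uv,1]);return m["position"],d
def onz(n,uv,z):
    o,d=ray(n,uv);return o+d*(z-o[2])/d[2]
def tri(a,b):
    return least_squares(lambda P:np.r_[(proj("top",P)[0]-a),(proj("side",P)[0]-b)],[.45,0,.1])
def Rz(a):return R.from_euler("z",a).as_matrix()
E
cat > m.py <<'E'
from h import *
c1=lambda u,v:np.array([240+(u+.5)/4.5-.5,200+(v+.5)/4.5-.5])
c2s=lambda u,v:np.array([290+(u+.5)/3.4-.5,155+(v+.5)/3.4-.5])
c2t=lambda u,v:np.array([145+(u-350+.5)/5-.5,205+(v+.5)/5-.5])
T=lambda f,L:np.array([f(*p) for p in L])
# cradle; corners order (+x+y),(+x-y),(-x-y),(-x+y)
ct=T(c1,[(62,42),(667,104),(648,320),(36,256)]); cs=T(c2s,[(225,243),(267,545),(62,548),(60,243)])
def wp(p,L):return np.array(L)@Rz(p[2]).T+[p[0],p[1],0]
def f(p):
    W=wp(p,[(.065,.18,p[3]),(.065,-.18,p[3]),(-.065,-.18,p[3]),(-.065,.18,p[3])])
    return np.r_[(proj("top",W)-ct).ravel(),(proj("side",W)-cs).ravel()]
r=least_squares(f,[.45,0,0,.015],loss="soft_l1");C=r.x;print("cradle",C,"res",f(C).round(1))
tt=T(c2t,[(443,53),(645,121),(608,222),(407,157),(668,158),(637,243)])
ts=T(c2s,[(135,40),(107,98),(50,95),(78,37),(105,182),(50,172)])
def g(p):
    a,b=.028,.055
    W=wp(p,[(a,b,.084),(a,-b,.084),(-a,-b,.084),(-a,b,.084),(a,-b,0),(-a,-b,0)])
    return np.r_[(proj("top",W)-tt).ravel(),(proj("side",W)-ts).ravel()]
r=least_squares(g,[.45,.35,-.3],loss="soft_l1");K=r.x;print("case",K,"res",g(K).round(1))
def loc(P):return (np.array(P)-[C[0],C[1],0])@Rz(C[2])
for n,a,b in[("ball+x",(730,104),(247,453)),("ball-x",(711,274),(90,472)),("hub",(721,188),(169,470))]:
    q=tri(c1(*a),c2s(*b));print(n,q.x,"cradle",loc(q.x),"res",q.fun.round(1))
for n,p,z in[("cap top +x -y",(163,72),.126),("cap top -x -y",(155,185),.126),("cap +x+y",(118,65),.126),("cap -x+y",(110,180),.126),("pad",(499,167),.113),("arm top",(556,168),.112),("jawfix",(92,130),.115)]:
    P=onz("top",c1(*p),z);print(n,P,loc(P))
for n,p,z in[("cap top +x",(183,158),.126),("cap top -x",(112,158),.126),("cap bot -x",(112,256),.04),("cap bot +x",(183,256),.04),("pad low",(157,330),.113)]:
    P=onz("side",c2s(*p),z);print(n,loc(P))
np.save("pose.npy",np.r_[C,K])
E
python3 m.py
```

```text
cradle [ 0.5355 -0.0042 -0.0878  0.011 ] res [-0.1 -0.9  0.3  0.   0.2  0.4 -0.7 -0.5 -0.7 -0.6  0.2 -0.2  0.   0.6
 -0.3  0.6]
case [ 0.5319  0.345  -0.306 ] res [-0.1 -0.2  0.2 -0.  -0.3  0.5 -1.1 -0.5  1.1 -1.  -0.2  1.7  0.3 -0.1
  1.5  0.1 -1.3 -0.6 -1.5 -0.6  2.4  1.3 -0.4  2.5]
ball+x [ 0.5645 -0.2121  0.105 ] cradle [ 0.0471 -0.2045  0.105 ] res [-0.   0.1  0.1 -0. ]
ball-x [ 0.4713 -0.203   0.0929] cradle [-0.0466 -0.2036  0.0929] res [-0.  -0.1 -0.1  0. ]
hub [ 0.5186 -0.2085  0.094 ] cradle [ 0.0011 -0.2049  0.094 ] res [-0.   0.3  0.2 -0. ]
cap top +x -y [0.5707 0.101  0.126 ] [0.0258 0.1079 0.126 ]
cap top -x -y [0.5078 0.1032 0.126 ] [-0.0371  0.1046  0.126 ]
cap +x+y [0.5741 0.1258 0.126 ] [0.027  0.1329 0.126 ]
cap -x+y [0.51   0.1277 0.126 ] [-0.037   0.1292  0.126 ]
pad [ 0.5246 -0.0841  0.113 ] [-0.0039 -0.0805  0.113 ]
arm top [ 0.525  -0.1155  0.112 ] [-0.0008 -0.1117  0.112 ]
jawfix [0.5397 0.1396 0.115 ] [-0.0085  0.1436  0.115 ]
cap top +x [0.0283 0.1129 0.126 ]
cap top -x [-0.0235  0.1154  0.126 ]
cap bot -x [-0.0244  0.1167  0.04  ]
cap bot +x [0.0292 0.1143 0.04  ]
pad low [-0.0006 -0.0864  0.113 ]
```

Fits agree well (handle 92 mm behind the arm, so jaw ≈ 0.0175; the +x ball is about 7° before horizontal). Next, the approach to the case.

```bash
cat >> h.py <<'E'
def Rt(a,lean=0):  # tool pointing down, tool x at yaw a; lean: tip swings towards tool +z (top leans back)
    M=np.array([[np.cos(a),0,-np.sin(a)],[np.sin(a),0,np.cos(a)],[0,-1,0.]])
    return M@R.from_rotvec([lean,0,0]).as_matrix()
C=(.5355,-.0042,-.0878); YC=C[2]
def cw(x,y,z): return np.array([x,y,z])@Rz(YC).T+[C[0],C[1],0]   # cradle->world
def cl(P): return (np.array(P)-[C[0],C[1],0])@Rz(YC)
def plan(*tg):
    s=bot.read_state();p,M=np.array(s["position"]),np.array(s["tool_rot"])
    for P,Q in tg:
        print("twist",R.from_matrix(M.T@Q).as_rotvec().round(3).tolist(),"offset",(M.T@(np.array(P)-p)).round(4).tolist())
def st():
    s=bot.read_state();print("t",round(s["t"],2),"pos",s["position"],"cradle",cl(s["position"]),"F",s["wrist_force"],"M",s["moment"],"w",round(s["gripper_width"],4));return s
E
python3 -c "
from h import *
plan(([.5319,.345,.15],Rt(-.306)),([.5319,.345,.049],Rt(-.306)))"
```

```text
twist [0.001, 1.543, -0.001] offset [-0.0244, 0.0885, -0.3896]
twist [0.001, 1.543, -0.001] offset [-0.0243, 0.1895, -0.3896]
```

Request:
{"method": "send_rows", "body": {"twist": [[0, 1.543, 0], [0, 1.543, 0], [0, 1.543, 0], [0, 1.543, 0], [0, 1.543, 0]], "offset": [[-0.0244, 0.088, -0.3896], [-0.0244, 0.088, -0.3896], [-0.0244, 0.088, -0.3896], [-0.0244, 0.088, -0.3896], [-0.0244, 0.088, -0.3896]], "hand": [1, 1, 1, 1, 1]}}

```text
t: 0.72
position: [0.4547, 0.3773, 0.1698]
tool_rot: [[0.957, -0.0, -0.289], [0.289, -0.0, 0.957], [-0.0, -1.0, 0.0]]
wrist_force: [0.6, 0.2, -0.4]
gripper_width: 0.0853
```

```bash
python3 -c "
from h import *
st()
plan(([.5319,.345,.15],Rt(-.306)),([.5319,.345,.049],Rt(-.306)))"
```

```text
t 0.72 pos [0.4547 0.3773 0.1698] cradle [-0.1139  0.3729  0.1698] F [ 0.5848  0.2337 -0.399 ] M [ 0.0113 -0.0035  0.0153] w 0.0853
twist [0.0, 0.599, -0.0] offset [0.0645, 0.0197, -0.0532]
twist [0.0, 0.599, -0.0] offset [0.0646, 0.1207, -0.0532]
```

Request:
{"method": "send_rows", "body": {"twist": [[0, 0.6, 0], [0, 0.6, 0], [0, 0.6, 0], [0, 0.6, 0], [0, 0.6, 0]], "offset": [[0.0645, 0.02, -0.0532], [0.0645, 0.02, -0.0532], [0.0645, 0.02, -0.0532], [0.0645, 0.02, -0.0532], [0.0645, 0.02, -0.0532]], "hand": [1, 1, 1, 1, 1]}}

```text
t: 1.35
position: [0.5302, 0.3467, 0.1505]
tool_rot: [[0.956, -0.0, 0.293], [-0.293, -0.0, 0.956], [-0.0, -1.0, -0.0]]
wrist_force: [0.6, -0.7, 0.1]
gripper_width: 0.0856
```

```bash
python3 -c "
from h import *
st()
plan(([.5319,.345,.15],Rt(-.306)),([.5319,.345,.049],Rt(-.306)))"
```

```text
t 1.35 pos [0.5302 0.3467 0.1505] cradle [-0.036   0.3491  0.1505] F [ 0.6353 -0.6615  0.1474] M [ 0.0003 -0.02    0.0207] w 0.0856
twist [0.0, 0.009, -0.0] offset [0.0021, 0.0005, -0.0012]
twist [0.0, 0.009, -0.0] offset [0.0021, 0.1015, -0.0012]
```

Request:
{"method": "send_rows", "body": {"twist": [[0, 0, 0], [0, 0, 0], [0, 0, 0], [0, 0, 0], [0, 0, 0]], "offset": [[0, 0.04, 0], [0, 0.08, 0], [0, 0.101, 0], [0, 0.101, 0], [0, 0.101, 0]], "hand": [1, 1, 1, 0, 0]}}

```text
t: 1.98
position: [0.5318, 0.3472, 0.0521]
tool_rot: [[0.955, 0.004, 0.295], [-0.295, 0.002, 0.955], [0.003, -1.0, 0.003]]
wrist_force: [1.3, -0.3, -3.6]
gripper_width: 0.0554
```

Request:
{"method": "send_rows", "body": {"twist": [[0, 0, 0], [0, 0, 0], [0, 0, 0]], "offset": [[0, 0, 0], [0, 0, 0], [0, 0, 0]], "hand": [0, 0, 0]}}

```text
t: 2.35
position: [0.5315, 0.3472, 0.0517]
tool_rot: [[0.955, 0.003, 0.296], [-0.296, 0.002, 0.955], [0.002, -1.0, 0.003]]
wrist_force: [0.8, 0.2, 6.0]
gripper_width: 0.0553
```

```bash
python3 -c "
from h import *
s=st()
print(s['tool_rot'])
plan(([.5319,.345,.049],Rt(-.306)))"
```

```text
t 2.35 pos [0.5315 0.3472 0.0517] cradle [-0.0348  0.3497  0.0517] F [0.7824 0.2154 6.0167] M [0.0311 0.0361 0.0601] w 0.0553
[[ 0.9552  0.0031  0.2958]
 [-0.2958  0.002   0.9553]
 [ 0.0024 -1.      0.0028]]
twist [-0.003, 0.006, 0.002] offset [0.001, 0.0027, -0.002]
```

```bash
python3 -c "
from h import *
plan(([.5319,.3472,.2],Rt(-.306)),(cw(0,.05,.2),Rt(YC)))"
```

```text
twist [-0.003, 0.006, 0.002] offset [0.0007, -0.1483, 0.0005]
twist [-0.003, -0.212, 0.003] offset [0.0975, -0.1488, -0.2852]
```

Request:
{"method": "send_rows", "body": {"twist": [[0, 0, 0], [0, 0, 0], [0, 0, 0], [0, -0.1, 0], [0, -0.212, 0]], "offset": [[0, -0.05, 0], [0, -0.11, 0], [0, -0.149, 0], [0.02, -0.149, -0.055], [0.04, -0.149, -0.113]], "hand": [0, 0, 0, 0, 0]}}

```text
t: 2.98
position: [0.5346, 0.2257, 0.1979]
tool_rot: [[0.997, -0.001, 0.083], [-0.083, -0.001, 0.997], [-0.001, -1.0, -0.001]]
wrist_force: [0.7, -0.2, -3.7]
gripper_width: 0.0554
```

```bash
python3 -c "
from h import *
st()
plan((cw(0,.05,.2),Rt(YC)))"
```

```text
t 2.98 pos [0.5346 0.2257 0.1979] cradle [-0.021   0.229   0.1979] F [ 0.6741 -0.2078 -3.67  ] M [-0.016  -0.0278  0.018 ] w 0.0554
twist [0.001, 0.005, -0.001] offset [0.0202, -0.002, -0.179]
```

Request:
{"method": "send_rows", "body": {"twist": [[0, 0, 0], [0, 0, 0], [0, 0, 0], [0, 0, 0], [0, 0, 0]], "offset": [[0.007, 0, -0.06], [0.014, 0, -0.12], [0.02, 0, -0.172], [0.02, 0, -0.172], [0.02, 0, -0.172]], "hand": [0, 0, 0, 0, 0]}}

```text
t: 3.6
position: [0.5396, 0.0538, 0.1979]
tool_rot: [[0.996, -0.002, 0.089], [-0.089, 0.001, 0.996], [-0.002, -1.0, 0.0]]
wrist_force: [-0.3, 0.5, -4.9]
gripper_width: 0.0555
```

```bash
python3 -c "
from h import *
st()
plan((cw(0,.05,.1),Rt(YC)))
t=bot.get_image('top');s=bot.get_image('side')
o=np.zeros((600,800,3),np.uint8)
b=cv2.resize(s[90:290,280:400],(0,0),fx=3,fy=3,interpolation=cv2.INTER_CUBIC)
a=cv2.resize(t[190:290,225:335],(0,0),fx=4,fy=4,interpolation=cv2.INTER_CUBIC)
o[:600,:360]=b;o[:400,360:800]=a
cv2.imwrite('pics/d1.png',cv2.convertScaleAbs(o[:,:,::-1],alpha=1.4))"
```

```text
t 3.6 pos [0.5396 0.0538 0.1979] cradle [-0.001   0.0582  0.1979] F [-0.3183  0.5328 -4.9088] M [-0.0049 -0.0346 -0.0115] w 0.0555
twist [-0.0, -0.001, -0.002] offset [0.0012, 0.0979, -0.0082]
```

View pics/d1.png

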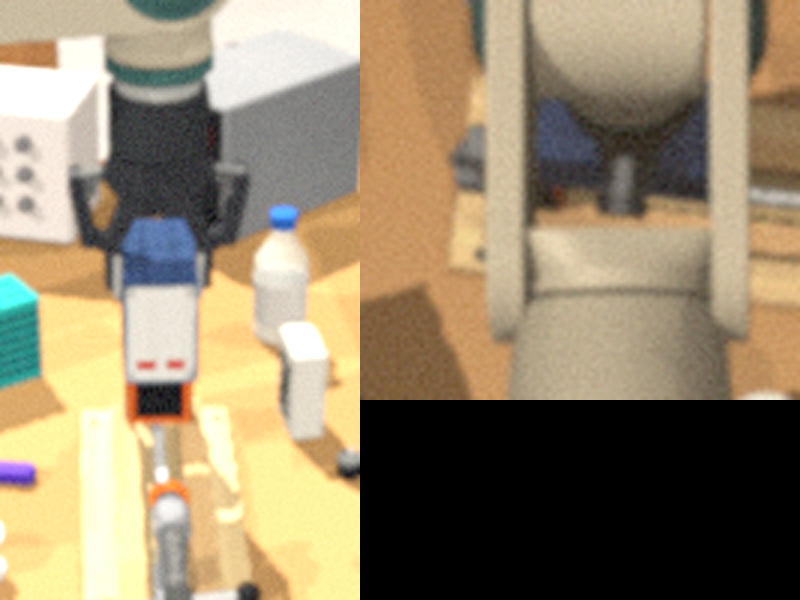

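```bash
python3 -c "
from h import *
f=lambda u,v:(280+(u+.5)/3-.5,90+(v+.5)/3-.5)
for u,v,z in[(127,382,.146),(192,382,.146),(124,285,.23),(197,285,.23),(127,417,.04),(190,417,.04)]: print(cl(onz('side',f(u,v),z)))"
```

```text
[-0.0279  0.0068  0.146 ]
[0.0219 0.0045 0.146 ]
[-0.0291  0.0068  0.23  ]
[0.0247 0.004  0.23  ]
[-0.0257  0.1229  0.04  ]
[0.0284 0.1204 0.04  ]
```

Request:
{"method": "send_rows", "body": {"twist": [[0, 0, 0], [0, 0, 0], [0, 0, 0], [0, 0, 0], [0, 0, 0]], "offset": [[0.002, 0, -0.008], [0.002, 0.04, -0.008], [0.002, 0.08, -0.008], [0.002, 0.1, -0.008], [0.002, 0.1, -0.008]], "hand": [0, 0, 0, 0, 0]}}

```text
t: 4.32
position: [0.5402, 0.0457, 0.0967]
tool_rot: [[0.996, -0.004, 0.088], [-0.088, -0.0, 0.996], [-0.004, -1.0, -0.0]]
wrist_force: [0.7, -0.1, -4.8]
gripper_width: 0.0551
```

```bash
python3 -c "
from h import *
st()"
```

```text
t 4.33 pos [0.5402 0.0457 0.0967] cradle [0.0003 0.0501 0.0967] F [ 0.7274 -0.1249 -4.7501] M [ 0.0665 -0.0207  0.0145] w 0.0551
```

Request:
{"method": "send_rows", "body": {"twist": [[0, 0, 0], [0, 0, 0], [0, 0, 0], [0, 0, 0]], "offset": [[0, 0.002, 0], [0, 0.0035, 0], [0, 0.005, 0], [0, 0.005, 0]], "hand": [0, 0, 0, 0]}}

```text
t: 4.82
position: [0.5414, 0.0455, 0.0938]
tool_rot: [[0.996, 0.0, 0.088], [-0.088, 0.0, 0.996], [0.0, -1.0, 0.0]]
wrist_force: [-0.6, -0.1, -4.7]
gripper_width: 0.0555
```

```bash
python3 -c "
from h import *
st()"
```

```text
t 4.83 pos [0.5414 0.0455 0.0938] cradle [0.0015 0.0501 0.0938] F [-0.5759 -0.1277 -4.6503] M [ 0.0319 -0.0102 -0.0114] w 0.0555
```

Request:
{"method": "send_rows", "body": {"twist": [[0, 0, 0], [0, 0, 0], [0, 0, 0]], "offset": [[-0.001, 0.0015, 0], [-0.001, 0.0025, 0], [-0.001, 0.0025, 0]], "hand": [0, 0, 0]}}

```text
t: 5.2
position: [0.5404, 0.0456, 0.0917]
tool_rot: [[0.996, 0.0, 0.088], [-0.088, 0.0, 0.996], [0.0, -1.0, 0.0]]
wrist_force: [-2.5, -1.2, 2.6]
gripper_width: 0.0552
```

```bash
python3 -c "
from h import *
st()"
```

```text
t 5.2 pos [0.5404 0.0456 0.0917] cradle [0.0005 0.05   0.0917] F [-2.4759 -1.1611  2.6137] M [0.0108 0.5426 0.109 ] w 0.0552
```

Request:
{"method": "send_rows", "body": {"twist": [[0, 0, 0], [0, 0, 0], [0, 0, 0], [0, 0, 0], [0, 0, 0]], "offset": [[0, 0, 0], [0, 0, 0], [0, 0, 0], [0, -0.05, 0], [0, -0.11, 0]], "hand": [1, 1, 1, 1, 1]}}

```text
t: 5.82
position: [0.5396, 0.0456, 0.2012]
tool_rot: [[0.996, -0.003, 0.088], [-0.088, 0.0, 0.996], [-0.003, -1.0, -0.0]]
wrist_force: [1.3, 1.3, 0.2]
gripper_width: 0.0853
```

```bash
python3 -c "
from h import *
st()
plan((cw(0,-.1125,.2),Rt(YC)))"
```

```text
t 5.83 pos [0.5396 0.0456 0.2012] cradle [-0.0003  0.05    0.2012] F [1.2537 1.3224 0.1531] M [ 0.025  -0.0441  0.0147] w 0.0853
twist [0.0, -0.001, -0.003] offset [0.0004, 0.0012, -0.1625]
```

Request:
{"method": "send_rows", "body": {"twist": [[0, 0, 0], [0, 0, 0], [0, 0, 0], [0, 0, 0], [0, 0, 0]], "offset": [[0, 0, -0.06], [0, 0, -0.12], [0, 0, -0.1625], [0, 0, -0.1625], [0, 0, -0.1625]], "hand": [1, 1, 1, 1, 0.6]}}

```text
t: 6.45
position: [0.526, -0.1158, 0.2011]
tool_rot: [[0.996, 0.0, 0.088], [-0.088, 0.0, 0.996], [0.0, -1.0, 0.0]]
wrist_force: [-0.5, -0.2, -0.8]
gripper_width: 0.0697
```

```bash
python3 -c "
from h import *
st()
plan((cw(0,-.1125,.063),Rt(YC)))
t=bot.get_image('top');s=bot.get_image('side')
o=np.zeros((600,800,3),np.uint8)
b=cv2.resize(s[150:350,280:400],(0,0),fx=3,fy=3,interpolation=cv2.INTER_CUBIC)
a=cv2.resize(t[190:290,225:335],(0,0),fx=4,fy=4,interpolation=cv2.INTER_CUBIC)
o[:600,:360]=b;o[:400,360:800]=a
cv2.imwrite('pics/d2.png',cv2.convertScaleAbs(o[:,:,::-1],alpha=1.4))"
```

```text
t 6.45 pos [ 0.526  -0.1158  0.2011] cradle [ 0.0004 -0.112   0.2011] F [-0.4736 -0.2149 -0.7719] M [ 0.0084  0.0217 -0.028 ] w 0.0697
twist [-0.0, -0.001, 0.0] offset [-0.0004, 0.1381, -0.0006]
```

View pics/d2.png

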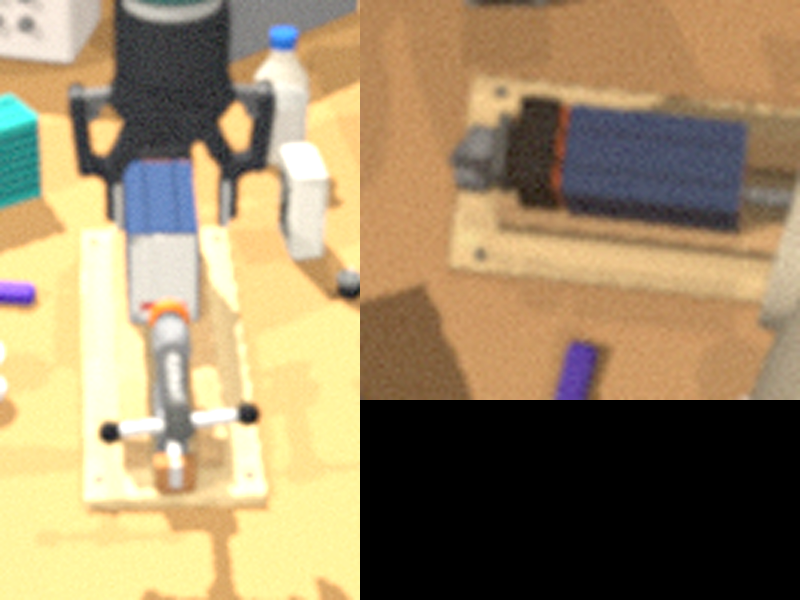

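Case stands on the bearers, mouth (about 565,160) next to the cap's gasket and parallel, edges within ~1 mm of the cap's. Next I pinch the jaw neck.

Request:
{"method": "send_rows", "body": {"twist": [[0, 0, 0], [0, 0, 0], [0, 0, 0], [0, 0, 0], [0, 0, 0]], "offset": [[0, 0.05, 0], [0, 0.1, 0], [0, 0.138, 0], [0, 0.138, 0], [0, 0.138, 0]], "hand": [0.6, 0.6, 0.6, 0, 0]}}

```text
t: 7.18
position: [0.5268, -0.1158, 0.0646]
tool_rot: [[0.996, 0.002, 0.087], [-0.087, -0.0, 0.996], [0.002, -1.0, -0.0]]
wrist_force: [0.9, 0.1, -7.9]
gripper_width: 0.0214
```

Request:
{"method": "send_rows", "body": {"twist": [[0, 0, 0], [0, 0, 0], [0, 0, 0]], "offset": [[0, 0, 0], [0, 0, 0], [0, 0, 0]], "hand": [0, 0, 0]}}

```text
t: 7.55
position: [0.5267, -0.1161, 0.0641]
tool_rot: [[0.996, 0.002, 0.088], [-0.088, 0.0, 0.996], [0.002, -1.0, 0.0]]
wrist_force: [5.1, 1.7, -2.3]
gripper_width: 0.021
```

```bash
python3 -c "
from h import *
st()"
```

```text
t 7.55 pos [ 0.5267 -0.1161  0.0641] cradle [ 0.0011 -0.1122  0.0641] F [ 5.0966  1.6716 -2.2764] M [ 0.3806 -0.262   0.1206] w 0.021
```

Request:
{"method": "send_rows", "body": {"twist": [[0, 0, 0], [0, 0, 0], [0, 0, 0], [0, 0, 0], [0, 0, 0]], "offset": [[0, 0, 0.006], [0, 0, 0.016], [0, 0, 0.028], [0, 0, 0.04], [0, 0, 0.052]], "hand": [0, 0, 0, 0, 0]}}

```text
t: 8.18
position: [0.5311, -0.0654, 0.0641]
tool_rot: [[0.996, 0.002, 0.089], [-0.089, -0.003, 0.996], [0.002, -1.0, -0.003]]
wrist_force: [3.2, -5.7, -1.9]
gripper_width: 0.021
```

```bash
python3 -c "
from h import *
st()"
```

```text
t 8.18 pos [ 0.5311 -0.0654  0.0641] cradle [ 0.001  -0.0614  0.0641] F [ 3.2265 -5.6818 -1.8628] M [-0.7338 -0.1477  0.2119] w 0.021
```

Request:
{"method": "send_rows", "body": {"twist": [[0, 0, 0], [0, 0, 0], [0, 0, 0], [0, 0, 0], [0, 0, 0]], "offset": [[0, 0, 0.007], [0, 0, 0.014], [0, 0, 0.017], [0, 0, 0.02], [0, 0, 0.022]], "hand": [0, 0, 0, 0, 0]}}

```text
t: 8.8
position: [0.533, -0.0436, 0.0641]
tool_rot: [[0.996, 0.002, 0.089], [-0.089, -0.002, 0.996], [0.002, -1.0, -0.002]]
wrist_force: [2.5, -6.0, -0.4]
gripper_width: 0.0213
```

```bash
python3 -c "
from h import *
st()"
```

```text
t 8.8 pos [ 0.533  -0.0436  0.0641] cradle [ 0.001  -0.0394  0.0641] F [ 2.4958 -5.9609 -0.3816] M [-0.8189  0.0311  0.1457] w 0.0213
```

Request:
{"method": "send_rows", "body": {"twist": [[0, 0, 0], [0, 0, 0], [0, 0, 0], [0, 0, 0]], "offset": [[0, 0, 0.001], [0, 0, 0.002], [0, 0, 0.003], [0, 0, 0.004]], "hand": [0, 0, 0, 0]}}

```text
t: 9.3
position: [0.5333, -0.0402, 0.0641]
tool_rot: [[0.996, 0.001, 0.089], [-0.089, -0.003, 0.996], [0.002, -1.0, -0.003]]
wrist_force: [1.9, -8.4, -0.0]
gripper_width: 0.0216
```

```bash
python3 -c "
from h import *
st()"
```

```text
t 9.3 pos [ 0.5333 -0.0402  0.0641] cradle [ 0.001  -0.0361  0.0641] F [ 1.9321 -8.3524 -0.0221] M [-1.2315  0.0893  0.225 ] w 0.0216
```

Request:
{"method": "send_rows", "body": {"twist": [[0, 0, 0], [0, 0, 0], [0, 0, 0], [0, 0, 0]], "offset": [[0, 0, 0.001], [0, 0, 0.002], [0, 0, 0.003], [0, 0, 0.003]], "hand": [0, 0, 0, 0]}}

```text
t: 9.8
position: [0.5336, -0.0373, 0.0641]
tool_rot: [[0.996, 0.002, 0.089], [-0.089, -0.003, 0.996], [0.002, -1.0, -0.003]]
wrist_force: [2.6, -8.1, -0.0]
gripper_width: 0.0212
```

```bash
python3 -c "
from h import *
st()"
```

```text
t 9.8 pos [ 0.5336 -0.0373  0.0641] cradle [ 0.001  -0.0331  0.0641] F [ 2.6179 -8.0542 -0.0163] M [-1.1779  0.0634  0.2162] w 0.0212
```

Request:
{"method": "send_rows", "body": {"twist": [[0, 0, 0], [0, 0, 0], [0, 0, 0], [0, 0, 0]], "offset": [[0, 0, 0.001], [0, 0, 0.002], [0, 0, 0.003], [0, 0, 0.003]], "hand": [0, 0, 0, 0]}}

```text
t: 10.3
position: [0.5337, -0.0359, 0.0641]
tool_rot: [[0.996, 0.001, 0.09], [-0.09, -0.006, 0.996], [0.002, -1.0, -0.006]]
wrist_force: [1.5, -14.7, -0.2]
gripper_width: 0.0215
```

```bash
python3 -c "
from h import *
st()"
```

```text
t 10.3 pos [ 0.5337 -0.0359  0.0641] cradle [ 0.001  -0.0318  0.0641] F [  1.4557 -14.724   -0.2357] M [-2.0975  0.2062  0.3285] w 0.0215
```

Request:
{"method": "send_rows", "body": {"twist": [[0.015, 0, 0], [0.03, 0, 0], [0.045, 0, 0], [0.06, 0, 0], [0.06, 0, 0]], "offset": [[0, 0, 0.0005], [0, 0, 0.001], [0, 0, 0.0015], [0, 0, 0.002], [0, 0, 0.002]], "hand": [0, 0, 0, 0, 0]}}

```text
t: 10.92
position: [0.5339, -0.0341, 0.0648]
tool_rot: [[0.996, 0.007, 0.09], [-0.09, 0.054, 0.994], [0.002, -0.999, 0.054]]
wrist_force: [-2.3, -13.9, 5.3]
gripper_width: 0.0214
```

```bash
python3 -c "
from h import *
st()"
```

```text
t 10.93 pos [ 0.5339 -0.0341  0.0648] cradle [ 0.001  -0.0299  0.0648] F [ -2.2501 -13.9064   5.3147] M [-2.4493  0.7268  0.2259] w 0.0214
```

Request:
{"method": "send_rows", "body": {"twist": [[0.01, 0, 0], [0.015, 0, 0], [0.015, 0, 0]], "offset": [[0, 0, 0.0008], [0, 0, 0.0015], [0, 0, 0.0015]], "hand": [0, 0, 0]}}

```text
t: 11.3
position: [0.534, -0.0336, 0.065]
tool_rot: [[0.996, 0.008, 0.09], [-0.09, 0.066, 0.994], [0.002, -0.998, 0.067]]
wrist_force: [-4.0, -18.6, 7.1]
gripper_width: 0.0214
```

```bash
python3 -c "
from h import *
st()"
```

```text
t 11.3 pos [ 0.534  -0.0336  0.065 ] cradle [ 0.0011 -0.0294  0.065 ] F [ -4.0277 -18.5625   7.0504] M [-3.2902  0.9631  0.239 ] w 0.0214
```

Jaw is leaned with the tool at 0.066 rad and 18 N push. Release and lift.

Request:
{"method": "send_rows", "body": {"twist": [[0, 0, 0], [0, 0, 0], [0, 0, 0], [0, 0, 0], [0, 0, 0]], "offset": [[0, 0, 0], [0, 0, 0], [0, 0, 0], [0, -0.05, 0], [0, -0.11, 0]], "hand": [0.6, 0.6, 0.6, 0.6, 0.6]}}

```text
t: 11.92
position: [0.532, -0.0368, 0.1729]
tool_rot: [[0.996, 0.003, 0.088], [-0.088, 0.076, 0.993], [-0.003, -0.997, 0.076]]
wrist_force: [0.5, 0.2, 0.8]
gripper_width: 0.051
```

```bash
python3 -c "
from h import *
st()
plan((cw(.04,-.123,.2),Rt(YC+np.pi/2)))"
```

```text
t 11.93 pos [ 0.532  -0.0368  0.1729] cradle [-0.0006 -0.0328  0.1729] F [0.5479 0.2422 0.8389] M [-0.0562 -0.0827 -0.0363] w 0.051
twist [-0.062, -1.57, 0.057] offset [0.0405, -0.034, -0.0879]
```

Request:
{"method": "send_rows", "body": {"twist": [[-0.062, -1.57, 0.057], [-0.062, -1.57, 0.057], [-0.062, -1.57, 0.057], [-0.062, -1.57, 0.057], [-0.062, -1.57, 0.057]], "offset": [[0, -0.04, -0.05], [0.0405, -0.045, -0.088], [0.0405, -0.045, -0.088], [0.0405, -0.045, -0.088], [0.0405, -0.045, -0.088]], "hand": [0, 0, 0, 0, 0]}}

```text
t: 12.55
position: [0.5653, -0.1314, 0.2108]
tool_rot: [[0.656, -0.011, -0.754], [0.754, 0.03, 0.656], [0.015, -0.999, 0.028]]
wrist_force: [-0.4, -0.4, 0.0]
gripper_width: -0.0001
```

```bash
python3 -c "
from h import *
st()
plan((cw(.04,-.123,.2),Rt(YC+np.pi/2)))"
```

```text
t 12.55 pos [ 0.5653 -0.1314  0.2108] cradle [ 0.0408 -0.1241  0.2108] F [-0.3909 -0.3671  0.0057] M [-0.0005 -0.0211  0.0206] w -0.0001
twist [-0.022, -0.628, 0.023] offset [0.0003, 0.0108, 0.001]
```

Request:
{"method": "send_rows", "body": {"twist": [[-0.022, -0.628, 0.023], [-0.022, -0.628, 0.023], [-0.022, -0.628, 0.023], [-0.022, -0.628, 0.023], [-0.022, -0.628, 0.023]], "offset": [[0, 0.01, 0.001], [0, 0.01, 0.001], [0, 0.01, 0.001], [0, 0.01, 0.001], [0, 0.01, 0.001]], "hand": [0, 0, 0, 0, 0]}}

```text
t: 13.18
position: [0.5644, -0.1303, 0.2011]
tool_rot: [[0.095, 0.0, -0.996], [0.996, 0.0, 0.095], [0.0, -1.0, -0.0]]
wrist_force: [0.5, 0.2, 0.7]
gripper_width: 0.0
```

```bash
python3 -c "
from h import *
st()
plan((cw(.037,-.123,.125),Rt(YC+np.pi/2)))
t=bot.get_image('top');s=bot.get_image('side')
o=np.zeros((600,800,3),np.uint8)
b=cv2.resize(s[160:310,290:390],(0,0),fx=4,fy=4,interpolation=cv2.INTER_CUBIC)
a=cv2.resize(t[200:300,290:390],(0,0),fx=4,fy=4,interpolation=cv2.INTER_CUBIC)
o[:600,:400]=b;o[:400,400:800]=a
cv2.imwrite('pics/d3.png',cv2.convertScaleAbs(o[:,:,::-1],alpha=1.4))"
```

```text
t 13.18 pos [ 0.5644 -0.1303  0.2011] cradle [ 0.0398 -0.1231  0.2011] F [0.4525 0.2282 0.6628] M [ 0.0436  0.0313 -0.0168] w 0.0
twist [0.0, -0.007, 0.0] offset [0.0, 0.0761, 0.0028]
```

View pics/d3.png

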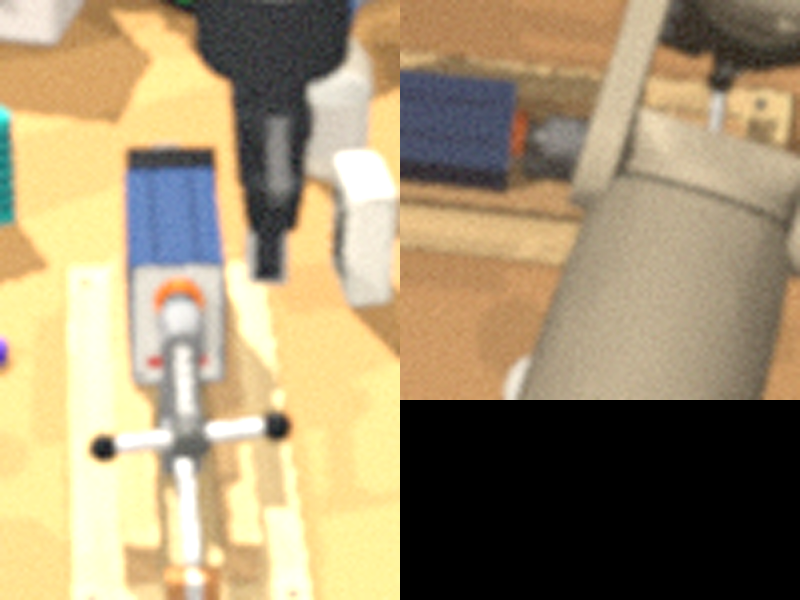

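Pad touches the panel; cap and case in line in the side view, +x ball at (277,426), -x ball at (104,448), hub (190,443).

```bash
python3 -c "
from h import *
f=lambda u,v:np.array((290+(u+.5)/4-.5,160+(v+.5)/4-.5)); g=lambda u,v:np.array((290+(u-400+.5)/4-.5,200+(v+.5)/4-.5))
r=tri(g(722,75),f(277,426));print(cl(r.x),r.fun)
for p,z in[((277,426),.099),((104,448),.087),((190,443),.093),((190,443),.098)]:print(cl(onz('side',f(*p),z)))"
```

```text
[ 0.0484 -0.1253  0.1014] [-0.0373  0.8019  0.6667 -0.1681]
[ 0.0472 -0.1227  0.099 ]
[-0.046  -0.1223  0.087 ]
[ 0.0002 -0.1278  0.093 ]
[-0.0002 -0.1345  0.098 ]
```

Request:
{"method": "send_rows", "body": {"twist": [[0, 0, 0], [0, 0, 0], [0, 0, 0], [0, 0, 0], [0, 0, 0]], "offset": [[0, 0.04, 0.003], [0, 0.075, 0.003], [0, 0.085, 0.003], [0, 0.094, 0.003], [0, 0.103, 0.003]], "hand": [0, 0, 0, 0, 0]}}

```text
t: 13.9
position: [0.5624, -0.1304, 0.0996]
tool_rot: [[0.094, 0.003, -0.996], [0.996, -0.0, 0.094], [0.0, -1.0, -0.003]]
wrist_force: [-0.9, 1.1, 3.6]
gripper_width: 0.0
```

```bash
python3 -c "
from h import *
st()"
```

```text
t 13.9 pos [ 0.5624 -0.1304  0.0996] cradle [ 0.0379 -0.1233  0.0996] F [-0.8526  1.1226  3.6292] M [0.2985 0.158  0.0608] w 0.0
```

Request:
{"method": "send_rows", "body": {"twist": [[0, 0, 0], [0, 0, 0], [0, 0, 0], [0, 0, 0]], "offset": [[0, 0.009, 0], [0, 0.018, 0], [0, 0.024, 0], [0, 0.024, 0]], "hand": [0, 0, 0, 0]}}

```text
t: 14.4
position: [0.5613, -0.1305, 0.0735]
tool_rot: [[0.094, -0.0, -0.996], [0.996, 0.0, 0.094], [0.0, -1.0, 0.0]]
wrist_force: [1.0, 0.5, -0.0]
gripper_width: 0.0001
```

```bash
python3 -c "
from h import *
st()"
```

```text
t 14.4 pos [ 0.5613 -0.1305  0.0735] cradle [ 0.0368 -0.1235  0.0735] F [ 0.9935  0.4578 -0.0284] M [-0.0503 -0.1926  0.0037] w 0.0001
```

Request:
{"method": "send_rows", "body": {"twist": [[0, 0, 0], [0, 0, 0], [0, 0, 0], [0, 0, 0], [0, 0, 0]], "offset": [[0, -0.05, 0], [0, -0.1, 0], [0, -0.1, 0.05], [0, -0.1, 0.1], [0, -0.058, 0.1]], "hand": [0, 0, 0, 0, 0]}}

```text
t: 15.02
position: [0.4618, -0.1215, 0.1357]
tool_rot: [[0.095, 0.009, -0.995], [0.995, -0.003, 0.095], [-0.002, -1.0, -0.009]]
wrist_force: [0.9, -0.8, -0.1]
gripper_width: 0.0001
```

Request:
{"method": "send_rows", "body": {"twist": [[0, 0, 0], [0, 0, 0], [0, 0, 0], [0, 0, 0], [0, 0, 0]], "offset": [[0, 0, 0], [0, 0, -0.012], [0, 0, -0.024], [0, 0, -0.034], [0, 0, -0.044]], "hand": [0, 0, 0, 0, 0]}}

```text
t: 15.65
position: [0.507, -0.1254, 0.1328]
tool_rot: [[0.094, 0.001, -0.996], [0.996, -0.0, 0.094], [-0.0, -1.0, -0.001]]
wrist_force: [-2.7, 0.4, 2.0]
gripper_width: -0.0001
```

```bash
python3 -c "
from h import *
st()"
```

```text
t 15.65 pos [ 0.507  -0.1254  0.1328] cradle [-0.0178 -0.1232  0.1328] F [-2.7498  0.3638  1.9973] M [ 0.0302  0.4917 -0.0095] w -0.0001
```

Request:
{"method": "send_rows", "body": {"twist": [[0, 0, 0], [0, 0, 0], [0, 0, 0], [0, 0, 0], [0, 0, 0]], "offset": [[0, 0, -0.01], [0, 0, -0.02], [0, 0, -0.03], [0, 0, -0.033], [0, -0.025, -0.027]], "hand": [0, 0, 0, 0, 0]}}

```text
t: 16.27
position: [0.5322, -0.1273, 0.1551]
tool_rot: [[0.094, -0.003, -0.996], [0.996, 0.001, 0.094], [0.001, -1.0, 0.003]]
wrist_force: [0.8, -1.0, 1.2]
gripper_width: 0.0
```

```bash
python3 -c "
from h import *
st()"
```

```text
t 16.27 pos [ 0.5322 -0.1273  0.1551] cradle [ 0.0076 -0.1229  0.1551] F [ 0.7995 -0.965   1.1823] M [-0.0249  0.0156 -0.0166] w 0.0
```

Request:
{"method": "send_rows", "body": {"twist": [[0, 0, 0], [0, 0, 0], [0, 0, 0], [0, 0, 0], [0, 0, 0]], "offset": [[0, 0, -0.033], [0, 0.015, -0.033], [0, 0.027, -0.033], [0, 0.039, -0.033], [0, 0.05, -0.033]], "hand": [0, 0, 0, 0, 0]}}

```text
t: 16.9
position: [0.5787, -0.1326, 0.1196]
tool_rot: [[0.093, 0.044, -0.995], [0.996, -0.008, 0.093], [-0.004, -0.999, -0.045]]
wrist_force: [46.9, -1.5, 25.9]
gripper_width: -0.0
```

```bash
python3 -c "
from h import *
st()"
```

```text
t 16.9 pos [ 0.5787 -0.1326  0.1196] cradle [ 0.0543 -0.1241  0.1196] F [46.8807 -1.4999 25.8859] M [-0.3404 -7.9844  0.0592] w -0.0
```

Request:
{"method": "send_rows", "body": {"twist": [[0, 0, 0], [0, 0, 0], [0, 0, 0]], "offset": [[0, -0.02, -0.005], [0, -0.06, -0.005], [0, -0.06, -0.005]], "hand": [0, 0, 0]}}

```text
t: 17.27
position: [0.5716, -0.1316, 0.1704]
tool_rot: [[0.094, 0.007, -0.996], [0.996, -0.002, 0.094], [-0.001, -1.0, -0.007]]
wrist_force: [0.5, -0.0, -0.3]
gripper_width: 0.0002
```

```bash
python3 -c "
from h import *
st()
t=bot.get_image('top');s=bot.get_image('side')
o=np.zeros((600,800,3),np.uint8)
b=cv2.resize(s[160:310,290:390],(0,0),fx=4,fy=4,interpolation=cv2.INTER_CUBIC)
a=cv2.resize(t[200:300,290:390],(0,0),fx=4,fy=4,interpolation=cv2.INTER_CUBIC)
o[:600,:400]=b;o[:400,400:800]=a
cv2.imwrite('pics/d4.png',cv2.convertScaleAbs(o[:,:,::-1],alpha=1.4))"
```

```text
t 17.27 pos [ 0.5716 -0.1316  0.1704] cradle [ 0.0471 -0.1237  0.1704] F [ 0.526  -0.0408 -0.3311] M [0.0146 0.0179 0.0692] w 0.0002
```

View pics/d4.png

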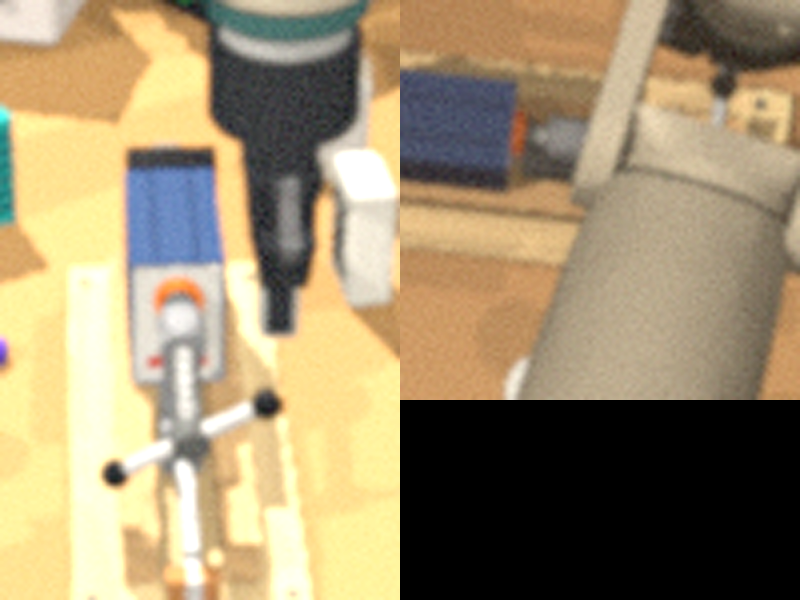

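The handle now reads ~60° past upright (balls at (266,404) and (114,473)); jaw, pad and case unmoved. The tip was too far out, so I press at x = 36 mm instead.

Request:
{"method": "send_rows", "body": {"twist": [[0, 0, 0], [0, 0, 0], [0, 0, 0], [0, 0, 0], [0, 0, 0]], "offset": [[0, 0.015, 0.011], [0, 0.03, 0.011], [0, 0.04, 0.011], [0, 0.05, 0.011], [0, 0.06, 0.011]], "hand": [0, 0, 0, 0, 0]}}

```text
t: 18.0
position: [0.5596, -0.1302, 0.1068]
tool_rot: [[0.094, 0.001, -0.996], [0.996, 0.0, 0.094], [0.0, -1.0, -0.001]]
wrist_force: [0.2, 1.0, 3.1]
gripper_width: -0.0
```

```bash
python3 -c "
from h import *
st()"
```

```text
t 18.0 pos [ 0.5596 -0.1302  0.1068] cradle [ 0.0351 -0.1234  0.1068] F [0.24   1.0073 3.1301] M [ 0.0605 -0.022   0.02  ] w -0.0
```

Request:
{"method": "send_rows", "body": {"twist": [[0, 0, 0], [0, 0, 0], [0, 0, 0], [0, 0, 0], [0, 0, 0]], "offset": [[0, 0.01, 0], [0, 0.02, 0], [0, 0.028, 0], [0, 0.033, 0], [0, 0.033, 0]], "hand": [0, 0, 0, 0, 0]}}

```text
t: 18.62
position: [0.5596, -0.1302, 0.0738]
tool_rot: [[0.094, 0.001, -0.996], [0.996, 0.0, 0.094], [0.0, -1.0, -0.001]]
wrist_force: [2.1, -0.1, 0.4]
gripper_width: -0.0002
```

Request:
{"method": "send_rows", "body": {"twist": [[0, 0, 0], [0, 0, 0], [0, 0, 0], [0, 0, 0], [0, 0, 0]], "offset": [[0, -0.05, 0], [0, -0.1, 0], [0, -0.1, 0.05], [0, -0.1, 0.1], [0, -0.058, 0.1]], "hand": [0, 0, 0, 0, 0]}}

```text
t: 19.25
position: [0.4596, -0.1213, 0.1353]
tool_rot: [[0.095, 0.008, -0.995], [0.995, -0.003, 0.095], [-0.002, -1.0, -0.008]]
wrist_force: [1.0, 0.2, -0.5]
gripper_width: -0.0002
```

Request:
{"method": "send_rows", "body": {"twist": [[0, 0, 0], [0, 0, 0], [0, 0, 0], [0, 0, 0], [0, 0, 0]], "offset": [[0, 0, 0], [0, 0, -0.012], [0, 0, -0.024], [0, 0, -0.034], [0, 0, -0.044]], "hand": [0, 0, 0, 0, 0]}}

```text
t: 19.88
position: [0.505, -0.1253, 0.1332]
tool_rot: [[0.094, 0.0, -0.996], [0.996, -0.0, 0.094], [-0.0, -1.0, -0.0]]
wrist_force: [-3.4, -0.5, 2.2]
gripper_width: 0.0005
```

```bash
python3 -c "
from h import *
st()"
```

```text
t 19.88 pos [ 0.505  -0.1253  0.1332] cradle [-0.0197 -0.1233  0.1332] F [-3.442  -0.4796  2.2071] M [-0.0595  0.6756 -0.0171] w 0.0005
```

Request:
{"method": "send_rows", "body": {"twist": [[0, 0, 0], [0, 0, 0], [0, 0, 0], [0, 0, 0], [0, 0, 0]], "offset": [[0, 0, -0.01], [0, 0, -0.02], [0, 0, -0.03], [0, 0, -0.036], [0, -0.025, -0.03]], "hand": [0, 0, 0, 0, 0]}}

```text
t: 20.5
position: [0.5332, -0.1272, 0.1544]
tool_rot: [[0.094, -0.004, -0.996], [0.996, 0.002, 0.094], [0.002, -1.0, 0.005]]
wrist_force: [-0.5, -0.8, -0.2]
gripper_width: -0.0001
```

Request:
{"method": "send_rows", "body": {"twist": [[0, 0, 0], [0, 0, 0], [0, 0, 0], [0, 0, 0]], "offset": [[0, 0, -0.024], [0, 0.012, -0.024], [0, 0.023, -0.024], [0, 0.033, -0.024]], "hand": [0, 0, 0, 0]}}

```text
t: 21.0
position: [0.5614, -0.1305, 0.1282]
tool_rot: [[0.094, 0.014, -0.995], [0.996, -0.002, 0.094], [-0.001, -1.0, -0.014]]
wrist_force: [6.7, 0.2, 8.9]
gripper_width: 0.0002
```

```bash
python3 -c "
from h import *
st()"
```

```text
t 21.0 pos [ 0.5614 -0.1305  0.1282] cradle [ 0.0369 -0.1235  0.1282] F [6.684  0.1596 8.8651] M [ 0.0685 -1.0806 -0.0029] w 0.0002
```

Request:
{"method": "send_rows", "body": {"twist": [[0, 0, 0], [0, 0, 0], [0, 0, 0], [0, 0, 0], [0, 0, 0]], "offset": [[0, -0.02, 0], [0, -0.036, 0], [0, -0.036, 0.048], [0, -0.036, 0.048], [0, 0, 0.048]], "hand": [0, 0, 0, 0, 0]}}

```text
t: 21.62
position: [0.5114, -0.1261, 0.1268]
tool_rot: [[0.094, 0.007, -0.995], [0.996, -0.002, 0.094], [-0.001, -1.0, -0.008]]
wrist_force: [0.5, 0.6, -0.1]
gripper_width: -0.0001
```

```bash
python3 -c "
from h import *
st()"
```

```text
t 21.62 pos [ 0.5114 -0.1261  0.1268] cradle [-0.0133 -0.1235  0.1268] F [ 0.5269  0.6452 -0.1106] M [-0.0518 -0.0463 -0.013 ] w -0.0001
```

Request:
{"method": "send_rows", "body": {"twist": [[0, 0, 0], [0, 0, 0], [0, 0, 0], [0, 0, 0], [0, 0, 0]], "offset": [[0, 0, -0.012], [0, 0, -0.022], [0, 0, -0.032], [0, 0, -0.041], [0, 0, -0.041]], "hand": [0, 0, 0, 0, 0]}}

```text
t: 22.25
position: [0.5512, -0.1294, 0.1243]
tool_rot: [[0.094, 0.001, -0.996], [0.996, 0.0, 0.094], [0.0, -1.0, -0.001]]
wrist_force: [-0.4, -0.0, -0.8]
gripper_width: -0.0
```

```bash
python3 -c "
from h import *
st()"
```

```text
t 22.25 pos [ 0.5512 -0.1294  0.1243] cradle [ 0.0266 -0.1233  0.1243] F [-0.3953 -0.0022 -0.7768] M [ 0.0015  0.029  -0.0298] w -0.0
```

Request:
{"method": "send_rows", "body": {"twist": [[0, 0, 0], [0, 0, 0], [0, 0, 0], [0, 0, 0], [0, 0, 0]], "offset": [[0, 0, 0.01], [0, -0.03, 0.01], [0, -0.03, -0.0095], [0, -0.015, -0.0095], [0, -0.005, -0.0095]], "hand": [0, 0, 0, 0, 0]}}

```text
t: 22.88
position: [0.5584, -0.1299, 0.1268]
tool_rot: [[0.094, -0.003, -0.996], [0.996, 0.001, 0.094], [0.001, -1.0, 0.003]]
wrist_force: [1.7, -1.5, 4.1]
gripper_width: 0.0001
```

Request:
{"method": "send_rows", "body": {"twist": [[0, 0, 0], [0, 0, 0]], "offset": [[0, 0.01, 0], [0, 0.02, 0]], "hand": [0, 0]}}

```text
t: 23.12
position: [0.5598, -0.1302, 0.1089]
tool_rot: [[0.094, 0.001, -0.996], [0.996, 0.0, 0.094], [0.0, -1.0, -0.001]]
wrist_force: [0.4, 0.4, 4.9]
gripper_width: -0.0001
```

```bash
python3 -c "
from h import *
st()"
```

```text
t 23.12 pos [ 0.5598 -0.1302  0.1089] cradle [ 0.0353 -0.1233  0.1089] F [0.3983 0.4338 4.9429] M [ 0.1473 -0.0811  0.0143] w -0.0001
```

Request:
{"method": "send_rows", "body": {"twist": [[0, 0, 0], [0, 0, 0], [0, 0, 0], [0, 0, 0], [0, 0, 0]], "offset": [[0, 0.01, 0], [0, 0.02, 0], [0, 0.03, 0], [0, 0.035, 0], [0, 0.035, 0]], "hand": [0, 0, 0, 0, 0]}}

```text
t: 23.75
position: [0.5601, -0.1302, 0.0737]
tool_rot: [[0.094, 0.001, -0.996], [0.996, 0.0, 0.094], [0.0, -1.0, -0.001]]
wrist_force: [1.2, 0.2, 2.5]
gripper_width: 0.0001
```

Request:
{"method": "send_rows", "body": {"twist": [[0, 0, 0], [0, 0, 0], [0, 0, 0], [0, 0, 0], [0, 0, 0]], "offset": [[0, -0.05, 0], [0, -0.1, 0], [0, -0.1, 0.05], [0, -0.1, 0.1], [0, -0.1, 0.1]], "hand": [0, 0, 0, 0, 0]}}

```text
t: 24.38
position: [0.4571, -0.1203, 0.1722]
tool_rot: [[0.095, -0.004, -0.995], [0.995, 0.001, 0.095], [0.001, -1.0, 0.004]]
wrist_force: [-0.1, 0.0, 0.2]
gripper_width: -0.0002
```

```bash
python3 -c "
from h import *
st()
t=bot.get_image('top');s=bot.get_image('side')
o=np.zeros((600,800,3),np.uint8)
b=cv2.resize(s[160:310,290:390],(0,0),fx=4,fy=4,interpolation=cv2.INTER_CUBIC)
a=cv2.resize(t[200:300,290:390],(0,0),fx=4,fy=4,interpolation=cv2.INTER_CUBIC)
o[:600,:400]=b;o[:400,400:800]=a
cv2.imwrite('pics/d5.png',cv2.convertScaleAbs(o[:,:,::-1],alpha=1.4))"
```

```text
t 24.38 pos [ 0.4571 -0.1203  0.1722] cradle [-0.0679 -0.1225  0.1722] F [-0.0891  0.0479  0.1523] M [-0.0218  0.0026 -0.0318] w -0.0002
```

View pics/d5.png

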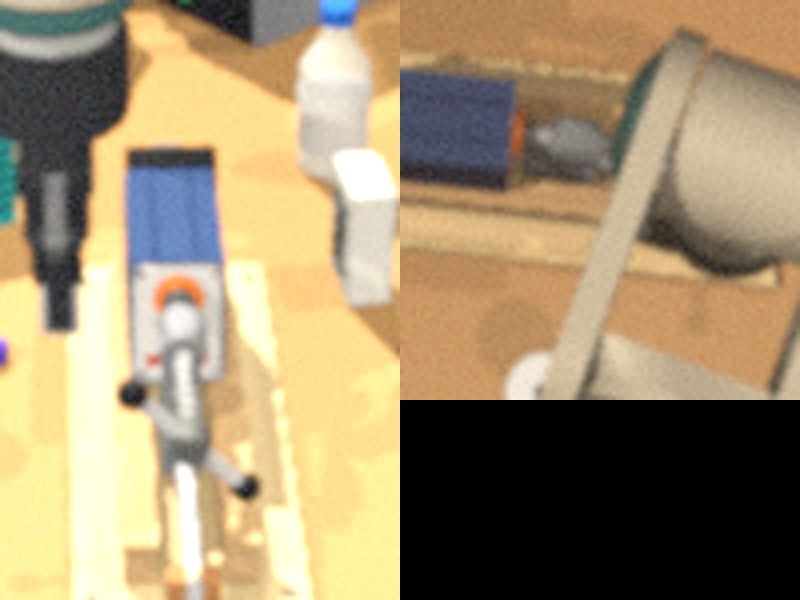

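Balls now at (133,393) and (246,488): about 40° short of upright, ~1.16 turns made; the case and pad look unmoved while the arm top moved back. I'll quantify the lean from image shifts.

```bash
python3 -c "
from h import *
I={k:cv2.GaussianBlur(cv2.imread(f'pics/{k}.png',0),(5,5),0).astype(np.float32) for k in('d3','d4','d5')}
def sh(a,b,x0,x1,y0,y1,m=24):
    t=I[a][y0:y1,x0:x1];r=cv2.matchTemplate(I[b][y0-m:y1+m,max(0,x0-m):x1+m],t,cv2.TM_CCOEFF_NORMED)
    _,v,_,(i,j)=cv2.minMaxLoc(r);return (i-min(m,x0),j-m,round(v,3))
for b in('d4','d5'):
    print(b,'arm top',sh('d3',b,528,578,112,178),'case',sh('d3',b,440,514,60,200),'pad',sh('d3',b,506,530,100,165))
    print('  side: pad',sh('d3',b,150,212,272,305),'case',sh('d3',b,125,225,150,262),'armtop side',sh('d3',b,155,205,300,345))
# scale: px(4x)/m in y at z=.11
P=cw(0,-.03,.11);Q=cw(0,-.031,.11);print('top px4 per mm y',4*(proj('top',P)-proj('top',Q)))
P=cw(0,-.12,.093);print('side px4 per mm z',4*(proj('side',P)-proj('side',P-[0,0,.001])),'per mm y',4*(proj('side',P)-proj('side',P-[0,.001,0])))
print('arm top expected px', [4*(proj('top',cw(0,y,.112))[0]-[290,200])+[400,0] for y in(-.03,-.034,-.038)])
"
```

```text
d4 arm top (0, 0, 0.982) case (0, 0, 0.986) pad (0, -1, 0.918)
  side: pad (0, 1, 0.976) case (0, 0, 0.993) armtop side (0, 2, 0.99)
d5 arm top (0, -1, 0.911) case (-1, 0, 0.986) pad (-1, -1, 0.881)
  side: pad (0, 2, 0.947) case (0, 0, 0.988) armtop side (0, 5, 0.991)
top px4 per mm y [[-1.6068 -0.1758]]
side px4 per mm z [[ 0.0065 -1.4877]] per mm y [[-0.2572 -1.1007]]
arm top expected px [array([561.1015, 132.2124]), array([567.5374, 132.9167]), array([573.9738, 133.6209])]
```

Request:
{"method": "send_rows", "body": {"twist": [[0, 0, 0], [0, 0, 0], [0, 0, 0], [0, 0, 0], [0, 0, 0]], "offset": [[0, 0.044, 0], [0, 0.044, -0.012], [0, 0.044, -0.024], [0, 0.044, -0.036], [0, 0.044, -0.048]], "hand": [0, 0, 0, 0, 0]}}

```text
t: 25.1
position: [0.51, -0.126, 0.1325]
tool_rot: [[0.094, 0.001, -0.996], [0.996, -0.001, 0.094], [-0.001, -1.0, -0.001]]
wrist_force: [-4.7, -0.9, 3.1]
gripper_width: 0.0005
```

```bash
python3 -c "
from h import *
st()"
```

```text
t 25.1 pos [ 0.51   -0.126   0.1325] cradle [-0.0147 -0.1236  0.1325] F [-4.7244 -0.9454  3.0538] M [-0.0072  0.777  -0.0378] w 0.0005
```

Request:
{"method": "send_rows", "body": {"twist": [[0, 0, 0], [0, 0, 0], [0, 0, 0], [0, 0, 0], [0, 0, 0]], "offset": [[0, 0.001, -0.012], [0, 0.002, -0.023], [0, 0.003, -0.034], [0, 0.003, -0.043], [0, 0.003, -0.043]], "hand": [0, 0, 0, 0, 0]}}

```text
t: 25.72
position: [0.5516, -0.1291, 0.1265]
tool_rot: [[0.094, -0.001, -0.996], [0.996, 0.001, 0.094], [0.001, -1.0, 0.001]]
wrist_force: [-0.5, 0.6, 0.7]
gripper_width: 0.0001
```

```bash
python3 -c "
from h import *
st()"
```

```text
t 25.73 pos [ 0.5516 -0.1291  0.1265] cradle [ 0.027  -0.1231  0.1265] F [-0.4857  0.6348  0.7069] M [-0.0141  0.1681  0.0316] w 0.0001
```

Same back-off, lift over, press down as before.

Request:
{"method": "send_rows", "body": {"twist": [[0, 0, 0], [0, 0, 0], [0, 0, 0], [0, 0, 0], [0, 0, 0]], "offset": [[0, 0, 0.01], [0, -0.03, 0.01], [0, -0.03, -0.009], [0, -0.015, -0.009], [0, -0.005, -0.009]], "hand": [0, 0, 0, 0, 0]}}

```text
t: 26.35
position: [0.5588, -0.13, 0.13]
tool_rot: [[0.094, -0.002, -0.996], [0.996, 0.001, 0.094], [0.001, -1.0, 0.002]]
wrist_force: [-0.3, -0.2, -0.3]
gripper_width: -0.0001
```

Request:
{"method": "send_rows", "body": {"twist": [[0, 0, 0], [0, 0, 0]], "offset": [[0, 0.01, 0], [0, 0.02, 0]], "hand": [0, 0]}}

```text
t: 26.6
position: [0.5595, -0.1302, 0.1111]
tool_rot: [[0.094, -0.0, -0.996], [0.996, 0.0, 0.094], [0.0, -1.0, 0.0]]
wrist_force: [-0.6, 0.1, -0.0]
gripper_width: -0.0002
```

```bash
python3 -c "
from h import *
st()"
```

```text
t 26.6 pos [ 0.5595 -0.1302  0.1111] cradle [ 0.0349 -0.1234  0.1111] F [-0.5694  0.0636 -0.0297] M [-0.0119  0.0076  0.024 ] w -0.0002
```

Request:
{"method": "send_rows", "body": {"twist": [[0, 0, 0], [0, 0, 0], [0, 0, 0]], "offset": [[0, 0.008, 0], [0, 0.016, 0], [0, 0.02, 0]], "hand": [0, 0, 0]}}

```text
t: 26.98
position: [0.5598, -0.1302, 0.0916]
tool_rot: [[0.094, -0.0, -0.996], [0.996, 0.0, 0.094], [0.0, -1.0, 0.0]]
wrist_force: [-0.2, 0.3, -0.1]
gripper_width: -0.0001
```

```bash
python3 -c "
from h import *
st()"
```

```text
t 26.98 pos [ 0.5598 -0.1302  0.0916] cradle [ 0.0352 -0.1234  0.0916] F [-0.225   0.3007 -0.0932] M [ 0.0032 -0.0125  0.0253] w -0.0001
```

Request:
{"method": "send_rows", "body": {"twist": [[0, 0, 0], [0, 0, 0], [0, 0, 0], [0, 0, 0], [0, 0, 0]], "offset": [[0, -0.04, 0], [0, -0.09, 0], [0, -0.09, 0.05], [0, -0.09, 0.1], [0, -0.09, 0.105]], "hand": [0, 0, 0, 0, 0]}}

```text
t: 27.6
position: [0.4533, -0.12, 0.182]
tool_rot: [[0.095, 0.0, -0.996], [0.996, 0.0, 0.095], [0.0, -1.0, 0.0]]
wrist_force: [-0.1, 0.2, -0.4]
gripper_width: 0.0003
```

```bash
cat > look.py <<'E'
from h import *
import sys
st()
t=bot.get_image('top');s=bot.get_image('side')
o=np.zeros((600,800,3),np.uint8)
b=cv2.resize(s[160:310,290:390],(0,0),fx=4,fy=4,interpolation=cv2.INTER_CUBIC)
a=cv2.resize(t[200:300,290:390],(0,0),fx=4,fy=4,interpolation=cv2.INTER_CUBIC)
o[:600,:400]=b;o[:400,400:800]=a
o=cv2.convertScaleAbs(o[:,:,::-1],alpha=1.4);cv2.imwrite(f'pics/{sys.argv[1]}.png',o)
def blobs(k):
    g=cv2.GaussianBlur(cv2.imread(f'pics/{k}.png'),(7,7),0).max(2)[:,:400]
    n,_,S,c=cv2.connectedComponentsWithStats((g<75).astype(np.uint8))
    return [(c[i].round().tolist(),int(S[i,4])) for i in range(1,n) if 150<S[i,4]<2000 and c[i][1]>300]
for k in('d3','d5',sys.argv[1]):print(k,blobs(k))
E
python3 look.py d6
```

```text
t 27.6 pos [ 0.4533 -0.12    0.182 ] cradle [-0.0718 -0.1226  0.182 ] F [-0.1077  0.2435 -0.4375] M [-0.0248 -0.0094 -0.0184] w 0.0003
d3 [([277.0, 427.0], 242), ([103.0, 449.0], 191)]
d5 [([133.0, 395.0], 272), ([248.0, 489.0], 161)]
d6 [([182.0, 379.0], 437), ([198.0, 508.0], 162)]
```

The upper ball is at (182,379), nearly upright: the last push slipped off past the top, without disturbance. I'll fit the handle pose to see why.

```bash
python3 -c "
from h import *
f=lambda u,v:np.array((290+(u+.5)/4-.5,160+(v+.5)/4-.5))
D={'d3':[(277,427),(103,449)],'d4':[(266,404),(114,473)],'d5':[(133,395),(248,489)],'d6':[(182,379),(198,508)]}
th0={'d3':1.4,'d4':1,'d5':-.7,'d6':0}
for k,(a,b) in D.items():
    def balls(p,L=.08):
        d=.047*np.array([np.sin(p[0]),-np.cos(p[0])*np.sin(L),np.cos(p[0])*np.cos(L)]);h=np.array([p[3],p[1],p[2]]);return cw(*(h+d)),cw(*(h-d))
    def e(p):
        A,B=balls(p);return np.r_[proj('side',A)[0]-f(*a),proj('side',B)[0]-f(*b),(p[2]-.092)*200,]
    r=least_squares(e,[th0[k],-.125,.093,0]);print(k,'theta',np.degrees(r.x[0]).round(1),'hub y,z,x',r.x[1:],r.fun.round(2),'upper',cl(balls(r.x)[0]))
"
```

```text
d3 theta 82.4 hub y,z,x [-0.1224  0.0922  0.0003] [-0.14  0.03  0.14 -0.02  0.04] upper [ 0.0469 -0.1229  0.0984]
d4 theta 60.3 hub y,z,x [-0.1228  0.092  -0.    ] [-0.  0.  0. -0.  0.] upper [ 0.0408 -0.1247  0.1153]
d5 theta -41.9 hub y,z,x [-0.1262  0.0919  0.0011] [-0.06 -0.1   0.07  0.09 -0.03] upper [-0.0303 -0.129   0.1267]
d6 theta -5.7 hub y,z,x [-0.1281  0.0918  0.0003] [-0.02 -0.16  0.02  0.15 -0.04] upper [-0.0044 -0.1318  0.1384]
```

Request:
{"method": "send_rows", "body": {"twist": [[0, 0, 0], [0, 0, 0], [0, 0, 0], [0, 0, 0], [0, 0, 0]], "offset": [[-0.009, 0.03, 0], [-0.009, 0.053, -0.02], [-0.009, 0.053, -0.038], [-0.009, 0.053, -0.048], [-0.009, 0.053, -0.058]], "hand": [0, 0, 0, 0, 0]}}

```text
t: 28.32
position: [0.5129, -0.1349, 0.1295]
tool_rot: [[0.094, -0.0, -0.996], [0.996, 0.0, 0.094], [0.0, -1.0, 0.0]]
wrist_force: [-5.4, 0.6, 3.4]
gripper_width: -0.0
```

Request:
{"method": "send_rows", "body": {"twist": [[0, 0, 0], [0, 0, 0], [0, 0, 0]], "offset": [[0, 0, -0.01], [0, 0, -0.02], [0, 0, -0.03]], "hand": [0, 0, 0]}}

```text
t: 28.7
position: [0.54, -0.1376, 0.1264]
tool_rot: [[0.095, -0.008, -0.995], [0.996, 0.001, 0.095], [0.0, -1.0, 0.008]]
wrist_force: [-11.3, -2.4, -7.3]
gripper_width: 0.0001
```

```bash
python3 -c "
from h import *
st()"
```

```text
t 28.7 pos [ 0.54   -0.1376  0.1264] cradle [ 0.0162 -0.1324  0.1264] F [-11.2703  -2.3989  -7.332 ] M [-0.4543  2.094   0.0992] w 0.0001
```

Request:
{"method": "send_rows", "body": {"twist": [[0, 0, 0], [0, 0, 0]], "offset": [[0, -0.003, -0.006], [0, -0.005, -0.012]], "hand": [0, 0]}}

```text
t: 28.95
position: [0.5546, -0.1391, 0.1341]
tool_rot: [[0.095, 0.001, -0.996], [0.996, -0.0, 0.095], [-0.0, -1.0, -0.001]]
wrist_force: [-0.8, 0.2, -0.4]
gripper_width: 0.0003
```

```bash
python3 look.py d7
```

```text
t 28.95 pos [ 0.5546 -0.1391  0.1341] cradle [ 0.0308 -0.1327  0.1341] F [-0.8002  0.184  -0.3672] M [-0.0271 -0.0153 -0.0094] w 0.0003
d3 [([277.0, 427.0], 242), ([103.0, 449.0], 191)]
d5 [([133.0, 395.0], 272), ([248.0, 489.0], 161)]
d7 [([122.0, 485.0], 152)]
```

Lower ball at (122,485) → θ ≈ 51°. Now raise and press down.

Request:
{"method": "send_rows", "body": {"twist": [[0, 0, 0], [0, 0, 0], [0, 0, 0], [0, 0, 0], [0, 0, 0]], "offset": [[0, -0.02, 0.004], [0.003, -0.02, -0.006], [0.003, -0.01, -0.006], [0.003, 0, -0.006], [0.003, 0.01, -0.006]], "hand": [0, 0, 0, 0, 0]}}

```text
t: 29.68
position: [0.5598, -0.1361, 0.1224]
tool_rot: [[0.094, -0.002, -0.996], [0.996, 0.001, 0.094], [0.001, -1.0, 0.002]]
wrist_force: [0.8, -0.1, 0.2]
gripper_width: 0.0001
```

```bash
python3 -c "
from h import *
st()"
```

```text
t 29.68 pos [ 0.5598 -0.1361  0.1224] cradle [ 0.0358 -0.1293  0.1224] F [ 0.7947 -0.0526  0.2115] M [0.0179 0.0652 0.0014] w 0.0001
```

Request:
{"method": "send_rows", "body": {"twist": [[0, 0, 0], [0, 0, 0], [0, 0, 0]], "offset": [[0, 0.01, 0], [0, 0.018, 0], [0, 0.026, 0]], "hand": [0, 0, 0]}}

```text
t: 30.05
position: [0.5603, -0.1363, 0.0976]
tool_rot: [[0.094, 0.0, -0.996], [0.996, 0.0, 0.094], [0.0, -1.0, -0.0]]
wrist_force: [-0.3, -0.2, -0.6]
gripper_width: 0.0002
```

```bash
python3 look.py d8
```

```text
t 30.05 pos [ 0.5603 -0.1363  0.0976] cradle [ 0.0363 -0.1295  0.0976] F [-0.255  -0.1611 -0.5622] M [-0.0085  0.0213  0.0029] w 0.0002
d3 [([277.0, 427.0], 242), ([103.0, 449.0], 191)]
d5 [([133.0, 395.0], 272), ([248.0, 489.0], 161)]
d8 [([185.0, 378.0], 412), ([196.0, 508.0], 161)]
```

The handle returned to upright (balls (185,378),(196,508)), as at d6, after being at ~51°. It seems to spring back under load. Lift clear and look.

Request:
{"method": "send_rows", "body": {"twist": [[0, 0, 0], [0, 0, 0], [0, 0, 0], [0, 0, 0], [0, 0, 0]], "offset": [[0, -0.05, 0], [0, -0.1, 0], [0, -0.1, 0.05], [0, -0.1, 0.1], [0, -0.1, 0.105]], "hand": [0, 0, 0, 0, 0]}}

```text
t: 30.78
position: [0.4538, -0.1261, 0.1983]
tool_rot: [[0.095, 0.0, -0.995], [0.995, 0.0, 0.095], [0.0, -1.0, -0.0]]
wrist_force: [-0.1, -0.3, -0.4]
gripper_width: -0.0005
```

```bash
python3 look.py d9
```

```text
t 30.77 pos [ 0.4538 -0.1261  0.1983] cradle [-0.0707 -0.1286  0.1983] F [-0.0767 -0.2662 -0.3946] M [ 0.0026 -0.0184  0.003 ] w -0.0005
d3 [([277.0, 427.0], 242), ([103.0, 449.0], 191)]
d5 [([133.0, 395.0], 272), ([248.0, 489.0], 161)]
d9 [([182.0, 379.0], 435), ([198.0, 508.0], 159)]
```

View pics/d9.png

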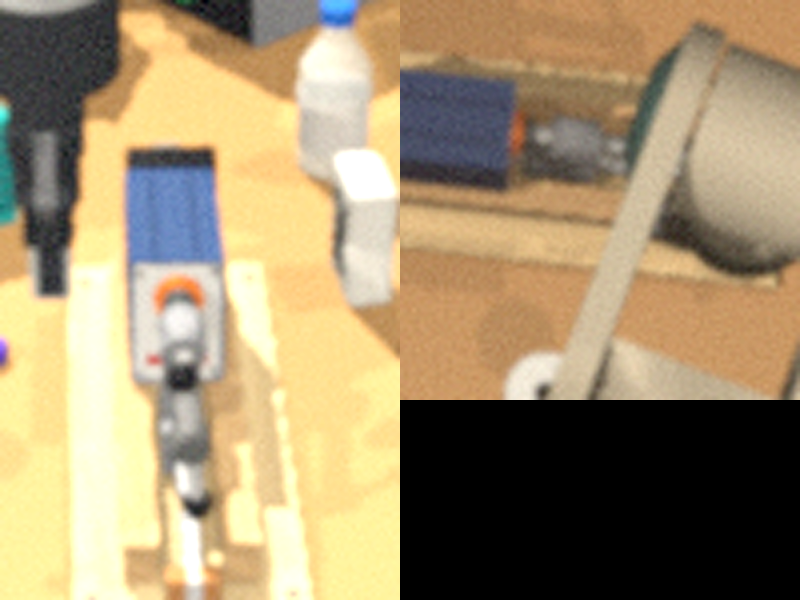

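Upper ball back at exactly (182,379), as in d6: the handle holds there and springs back from further turning. Case, pad and cap sit aligned. Check lean and case movement numerically.

```bash
python3 -c "
from h import *
I={k:cv2.GaussianBlur(cv2.imread(f'pics/{k}.png',0),(5,5),0).astype(np.float32) for k in('d3','d4','d5','d6','d9')}
def sh(a,b,x0,x1,y0,y1,m=24):
    t=I[a][y0:y1,x0:x1];r=cv2.matchTemplate(I[b][y0-m:y1+m,x0-m:x1+m],t,cv2.TM_CCOEFF_NORMED)
    _,v,_,(i,j)=cv2.minMaxLoc(r);return (i-m,j-m,round(v,3))
for b in('d4','d5','d6','d9'):
    print(b,'side arm top',sh('d3',b,155,205,300,345),'case',sh('d3',b,125,225,150,262),'pad',sh('d3',b,150,212,272,300),'top: case',sh('d3',b,440,514,60,200))
print('d5->d9 top arm',sh('d5','d9',535,595,115,178))
# absolute: arm-top (z=112) upright reference from the start image, matched into now
s0=cv2.imread('pics/side0.png');
a=cv2.convertScaleAbs(cv2.resize(s0[160:310,290:390],(0,0),fx=4,fy=4,interpolation=cv2.INTER_CUBIC),alpha=1.4)
g=cv2.GaussianBlur(cv2.cvtColor(a,cv2.COLOR_BGR2GRAY),(5,5),0).astype(np.float32)
p0=4*(proj('side',cw(0,-.1122,.112))[0]-[290,160]);print('predicted start arm top px',p0)
for y in(-.0275,-.0315,-.0335,-.036):print(y,'pred',4*(proj('side',cw(0,y,.112))[0]-[290,160]))
x,y=p0.astype(int);t=g[y-16:y+22,x-25:x+25]
for k in('d3','d5','d9'):
    best=max(((lambda r:(cv2.minMaxLoc(r)[1],cv2.minMaxLoc(r)[3],f))(cv2.matchTemplate(I[k][:600,100:300],cv2.resize(t,(0,0),fx=f,fy=f),cv2.TM_CCOEFF_NORMED)) for f in(.88,.92,.96)))
    print(k,round(best[0],3),np.array(best[1])+[100,0]+np.array([25,16])*best[2],best[2])
"
```

```text
d4 side arm top (0, 2, 0.99) case (0, 0, 0.993) pad (0, 1, 0.985) top: case (0, 0, 0.986)
d5 side arm top (0, 5, 0.991) case (0, 0, 0.988) pad (0, 1, 0.96) top: case (-1, 0, 0.986)
d6 side arm top (1, 5, 0.989) case (0, 0, 0.988) pad (0, 1, 0.967) top: case (-1, 0, 0.983)
d9 side arm top (1, 5, 0.991) case (0, 0, 0.988) pad (0, 1, 0.965) top: case (-1, 0, 0.984)
d5->d9 top arm (0, 0, 0.982)
predicted start arm top px [186.8038 395.7355]
-0.0275 pred [179.2193 308.9996]
-0.0315 pred [179.5581 312.8738]
-0.0335 pred [179.7282 314.8188]
-0.036 pred [179.9414 317.2574]
d3 0.953 [180.   311.36] 0.96
d5 0.943 [181.   316.36] 0.96
d9 0.937 [181.   316.36] 0.96
```

Arm top is now ~7.5 mm behind upright, a lean of about 0.09 rad (bite is 0.055); the case is unmoved and handle position steady. The gripper is clear. Final scene check before handing in.

```bash
python3 -c "
from h import *
s=bot.get_image('side');t=bot.get_image('top')
o=np.zeros((600,800,3),np.uint8);o[:300,:400]=cv2.resize(t,(400,300),interpolation=cv2.INTER_AREA)
o[:300,400:]=cv2.resize(s,(400,300),interpolation=cv2.INTER_AREA)
o[300:600,:400]=cv2.resize(t[190:290,200:333],(400,300),interpolation=cv2.INTER_CUBIC)
o[300:600,400:]=cv2.resize(s[190:260,295:388],(400,300),interpolation=cv2.INTER_CUBIC)
cv2.imwrite('pics/f.png',cv2.convertScaleAbs(o[:,:,::-1],alpha=1.3))"
```

```text
(no output)
```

View pics/f.png

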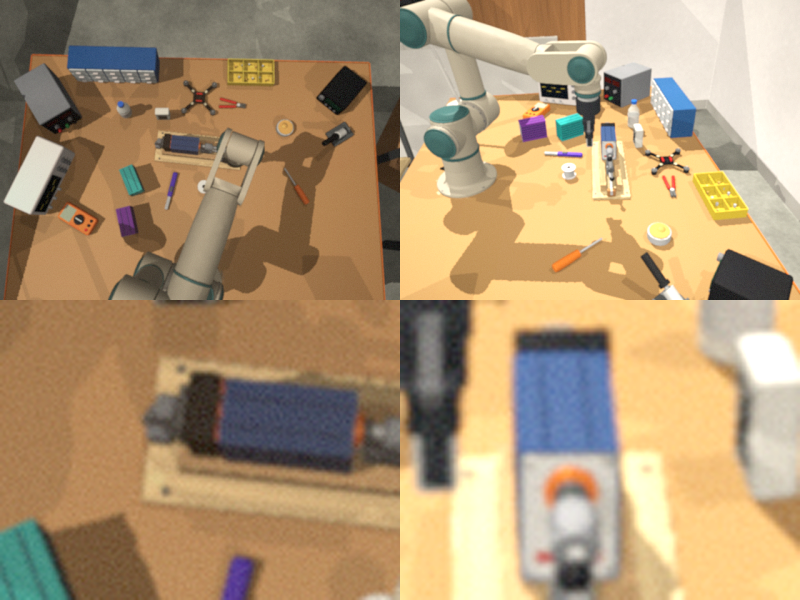

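The final picture shows case, cap and fixed jaw butted together in line and level, the pad on the panel, all bystanders in place, and the gripper clear. Handing in.

```bash
python3 -c "
from plant import bot
print(bot.close_job(), bot.read_state()['t'])"
```

```text
the job is handed in; nothing more can be done
the job is handed in; nothing more can be done
```

The blue case is standing on the bearers, mouth to the cap, and is clamped between the jaws. I handed the job in at about 31 s of the 67 s allowed.

**What I did**
- I set the case down between the jaws and let go.
- I pinched the sliding jaw by its neck and pushed it until case and cap met the fixed jaw. The push force rose to 15 N. I then leaned the jaw back to about 0.06 rad and released it.
- I turned the handle clockwise about 1¼ turns (~450°) with shut fingers.

**Last checks**
- Case and cap look level and in line, to within about 1 mm as far as the pictures show.
- The case did not shift measurably in the pictures taken while I was tightening.
- I measured the jaw's lean at about 0.09 rad, against the 0.055 where it bites. From that I reckon the handle is roughly 0.9 turn past the point where play was gone. Both figures come from image measurements good to about 1 mm.
- The other things on the bench looked untouched, and the gripper was clear of everything.

**What went wrong or disagreed**
- One press on the handle ball was off-centre and reached about 47 N sideways and 26 N upward at the fingertip for a moment. The wrist limit is 120 N, and I saw no damage or shift.
- The last two attempts to turn the handle further slipped off. One was seen at about 51° past upright, and after both the handle was back at the same nearly upright position. This contradicts "it stays where left". I took it as a sign of full clamping load or a stop, but did not confirm which.
- After that the handle held steady to the last look at it. I did not test the cap's hold by nudging it.

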